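# Close up the sample queue on the raised lane

### The job

Set the dark sample tin down upright on the open end of the raised sample lane, between its guide strips, without dropping it. Then push the tins along the lane until all three stand upright in single file, touching one another, with the foremost pale tin against the end stop. Do not tip a tin over, and leave the torch, the cup and the moisture meter where they are.

Things in the scene. Friction and masses are not known exactly. Their poses are not given: they have to be found in the camera images.
- lane: fixed raised lane on legs: level aluminium deck, top 90 mm above the desk, 100 mm wide. Origin on the desk, +y along the lane to the blue end stop, z up. Deck from y = -190 mm (open end) to +170; stop's rubber face at y = +150, stop 50 mm high over the deck. Dark guide strips along both sides: inner faces at x = +-40 mm, outer +-46, rising 14 mm above the deck
- lane_stop (a point): point on the deck's top, mid-width, at the face of the end stop; axes as the lane's (y towards the stop)
- lane_entry (a point): point on the deck's top, mid-width, near the open end, 270 mm before the stop's face; always free at the start: a tin centred here clears the pale tins by 45 mm or more. Axes as the lane's
- dark_tin: black round screw-lid tin, rigid, 64 mm in diameter and 68 mm high, about 0.11 kg, standing upright on the desk in one of three spots (the torch and the cup have the others). Origin at the centre of its underside, z up
- pale_tin_1: pale grey-white round tin, 64 mm in diameter, 52 mm high, about 0.1 kg, standing on the lane nearest the end stop, a gap before it. Origin at the centre of its underside, z up
- pale_tin_2: like pale_tin_1, standing on the lane behind it, with a gap between them. Origin at the centre of its underside, z up
- torch: black torch standing upright on the desk, 52 mm in diameter, 134 mm high; leave alone. Origin at the centre of its underside
- cup: white espresso cup, 60 mm in diameter with a handle (84 mm overall), 49 mm high; leave alone. Origin under its middle
- meter: grey moisture meter lying flat on the right of the desk, 136x56x29 mm; leave alone. Origin under its middle
Things that resemble listed ones, but are neither listed nor needed, are in the scene too. What is shaped like the pale_tin_1 but brown or green is not meant. What is shaped like the dark_tin but pink is not meant.

How it is judged:
By the outcome, as a careful person would: the job done as asked, in the order asked, and still so for the second after the job is handed in, with the robot touching nothing.
It also fails if it takes over 51 s, if anything falls off the work surface, if the arm or the gripper's body presses on something with over 40 N, if the wrist force passes 120 N, or if a joint passes its speed limit or range.

### The arm

A 6-joint arm with a two-finger parallel gripper is mounted at the origin on a cart in front of the work surface, level with it; the furniture and walls round the work are solid. World frame = base frame: x ahead of the robot, y to its left, z up, the work surface at z = 0. Lengths are in m, angles in rad, forces in N, time in s.
With the tool pointing down it reaches from about 0.25 to 0.775 m from the base axis. Payload 4 kg.
Tool frame: the origin (TCP) lies at the very end of the fingers, on their centre line; the grasp point (between the pads) lies 19 mm behind it; z points along the fingers, y is the line along which they close (so a half turn about z gives the same grasp; the last joint's range is limited). The gripper opens to 94 mm and grips with 3 to 60 N. Pads are 16 mm wide; open, the fingers measure 119 mm over their backs; the gripper's body (75 mm by 177 mm) begins 78 mm behind the grasp point.
Start: joints at [-1.385, 0.087, 1.371, -0, 1.684, -0.103], TCP at [0.157, -0.527, 0.206] pointing down, gripper open.
Joint ranges: [-3.1, 3.1], [-0.76, 2.03], [0.27, 2.55], [-1.08, 4.22], [0.17, 2.65], [-2.57, 2.57]. Speed limits (rad/s): [2.79, 2.79, 3.14, 3.14, 3.14, 3.14].

### API

Orientations are given as a unit quaternion [w, x, y, z].
In Python, from plant import sensors, cams, finish_job gives the robot as it stands. The module is installed in compiled form; this text tells all that it offers.
- The arm moves only by the tool move_arm, never from a script. Its argument "commands" is a list of rows, each an object with "delta_rot": the turn, a rotation vector about the tool's x, y, z scaled (see below), a list of three; "slide": the shift along the tool's x, y, z scaled (see below), a list of three; "fingers": the opening, from 0 (shut) to 1 (fully open). A call has 1 to 10 rows; each row is the pose to reach, as a shift and turn from the pose commanded when the call began, along the tool's axes at that moment; what a row does not reach only later rows make up. The controller multiplies each number of a shift by 200 mm and each number of a turn by 45 degrees. A row lasts 1/8 s, in which the tool goes at most 62.5 mm and 10.7 degrees, less where a joint would pass 70% of its speed; a pose out of reach is approached as far as the arm can. A call with a number of a shift or a turn outside -1 to 1 is refused whole. A call with a gripper value outside its range is refused whole. The fingers move at their own pace and stop on an object; "squeeze" is the grip in N (left out, the last holds). Time passes only in rows, so rows that repeat a pose let the fingers close. It gives the time, the measured TCP pose, the force, the opening and the grip force at its end, in the units of the state.
- sensors.get_state(): the state, without advancing time (a new reading comes with each control period).
- cams.camera(name): name is "scene" or "top"; returns the picture (384x512x3 uint8, red, green, blue); there is no depth.
- cams.camera_model(name): a dict with "vertical_fov" (degrees; the focal length in pixels is half the picture's height over the tangent of half this angle, whatever the lens; pixels are square), "cx", "cy" (the principal point, pixels), "rvec" (rotation vector, rad) and "tvec" (3), from world to camera coordinates, as OpenCV has them. Camera axes: x right, y down, z forward; pixel columns grow to the right and rows downward; lengths in m; the calibration is good to about 2 mm. A picture is of the moment at which its call begins. camera_model takes no time and is no camera call.
- finish_job(): hands the job in; it is judged then, once.
The state is a dict: "time_s": time; "q": joint angles; "qd": joint speeds; "joint_efforts": joint torques, N m; "ee_pos": TCP position; "tcp_rot": TCP orientation; "contact_force": force on the tool from outside, world axes, zero at the start; "torque": the same for the moment, N m; "finger_gap": opening from 0.0 (shut) to 1.0 (fully open); "grasp_force": force on a finger pad.
Only numpy, scipy, OpenCV 4.12 (cv2) and the standard library are available. Lean on these libraries where they do the work, as an engineer would, in place of code of your own. Each camera call takes 0.05 s, during which the arm holds its last target. There are 200 camera calls.

## Working session

There is one attempt and no reset: what is moved stays moved. The work goes in short steps, Python scripts to look and compute and a tool call to move; the robot and the scene stay as the last step left them, time stands still between calls to the robot, and variables do not carry over. Pictures are saved under pics/ and viewed, at most 10 in all, crops included, and the job is handed in when it is done.

Besides the shell and the picture viewer there is one more tool, called after ">>>" as name([rows], argument=value, ...), one row to a line, values as JSON. move_arm: Moves the arm, as the interface text tells. Its arguments: {"type":"object","properties":{"commands":{"type":"array"},"squeeze":{"type":"number"}},"required":["commands"]}

```bash
mkdir -p pics
python3 - <<'E'
from plant import sensors,cams
import cv2,numpy as np
for n in("scene","top"):
    im=cams.camera(n); cv2.imwrite(f"pics/{n}0.png",im[:,:,::-1]); print(n,cams.camera_model(n))
    m=cams.camera_model(n);R=cv2.Rodrigues(np.array(m["rvec"],float))[0];print(-R.T@np.array(m["tvec"]).ravel(),R)
print(sensors.get_state())
E
```

```text
scene {'vertical_fov': 53.63387932852208, 'cx': 250.12727692787553, 'cy': 188.9249053397997, 'rvec': array([ 0.7689341 , -2.67456918,  0.97182122]), 'tvec': array([0.44923577, 0.25899142, 0.98012335])}
[0.14691017 0.60252672 0.9191899 ] [[-0.84644562 -0.53245682 -0.0044222 ]
 [-0.40541772  0.64983149 -0.64292729]
 [ 0.34520471 -0.54241015 -0.76591445]]
top {'vertical_fov': 55.16930822914091, 'cx': 254.74504184001538, 'cy': 193.06957534093334, 'rvec': array([ 2.20451825, -2.14367635,  0.06119604]), 'tvec': array([0.00468624, 0.54445958, 1.0301292 ])}
[ 4.65850381e-01 -6.72601999e-04  1.06799220e+00] [[ 0.02863246 -0.99943669 -0.01750659]
 [-0.99681033 -0.02724325 -0.07501312]
 [ 0.07449393  0.01959856 -0.99702886]]
{'time_s': 0.1, 'q': array([-1.38509251e+00,  8.78997371e-02,  1.37208263e+00, -4.45710143e-06,
        1.68361808e+00, -1.03087598e-01]), 'qd': array([-1.50162126e-04, -7.25392827e-04, -3.53755891e-03,  1.22309718e-05,
       -1.74682231e-04, -1.75127580e-04]), 'joint_efforts': array([ 1.96943118e-03, -3.41252196e+01, -3.03300834e+01,  7.21359788e-02,
        3.04937619e-02, -8.49194703e-05]), 'ee_pos': array([ 0.15654543, -0.52673487,  0.20442144]), 'tcp_rot': array([-1.00294533e-03,  9.89592578e-01,  1.43894132e-01, -4.36698791e-05]), 'contact_force': array([ 0.63558667, -0.14343606, -0.25593438]), 'torque': array([-0.0262751 ,  0.0313655 , -0.03557313]), 'grasp_force': 0.0, 'finger_gap': 0.9945694070421389}
```

View pics/scene0.png

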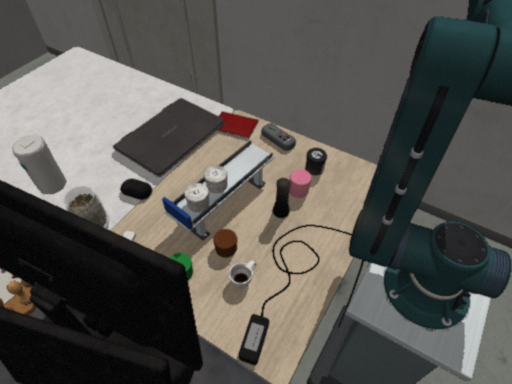

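View pics/top0.png

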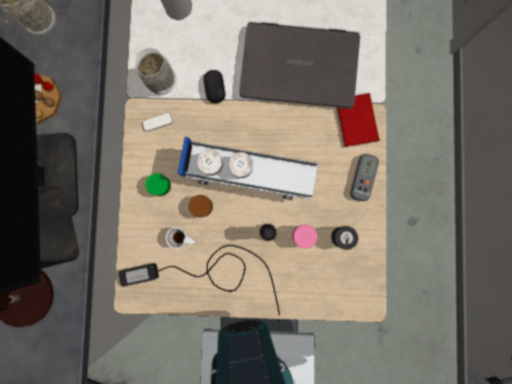

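The top view shows the dark tin at about (345,237), with the pink decoy at (305,236), the torch at (268,232) and the cup at (177,238). The lane runs from the blue stop at (185,157) to the open end at (316,180), and the pale tins sit at (209,160) and (240,164). The scene view agrees with this.

```bash
cat > h.py <<'E'
import cv2,numpy as np
from plant import cams,sensors
def ray(n,px,z):
    m=cams.camera_model(n);R=cv2.Rodrigues(np.array(m["rvec"],float))[0];C=-R.T@np.array(m["tvec"]).ravel()
    f=192/np.tan(np.radians(m["vertical_fov"]/2)); p=np.atleast_2d(px).astype(float)
    d=np.c_[(p[:,0]-m["cx"])/f,(p[:,1]-m["cy"])/f,np.ones(len(p))]@R
    return C+d*((z-C[2])/d[:,2])[:,None]
def blobs(mask,amin=30):
    k,l,s,c=cv2.connectedComponentsWithStats(mask.astype(np.uint8)); return [(c[i].round(1),s[i].tolist()) for i in range(1,k) if s[i][4]>amin]
E
python3 - <<'E'
from h import *
im=cv2.imread("pics/top0.png");hsv=cv2.cvtColor(im,cv2.COLOR_BGR2HSV)
H,S,V=cv2.split(hsv)
print("blue",[(b,ray("top",b[0],.14).round(4)) for b in blobs((abs(H.astype(int)-112)<12)&(S>140)&(V>50))])
dk=V<60; sub=np.zeros_like(dk); sub[215:260,250:370]=dk[215:260,250:370]; print("dark",blobs(sub))
v=np.vstack([cv2.resize(im[130:210,170:330],None,fx=5,fy=5,interpolation=cv2.INTER_CUBIC),cv2.resize(im[215:255,250:370],(800,267),interpolation=cv2.INTER_CUBIC)[:200]])
cv2.imwrite("pics/crop1.png",v)
E
```

```text
blue [((array([183.8, 156.6]), [178, 138, 13, 37, 193]), array([[0.6238, 0.2019, 0.14  ]]))]
dark [(array([267.5, 231.9]), [260, 225, 16, 15, 193]), (array([342.4, 236.5]), [332, 227, 25, 21, 207])]
```

View pics/crop1.png

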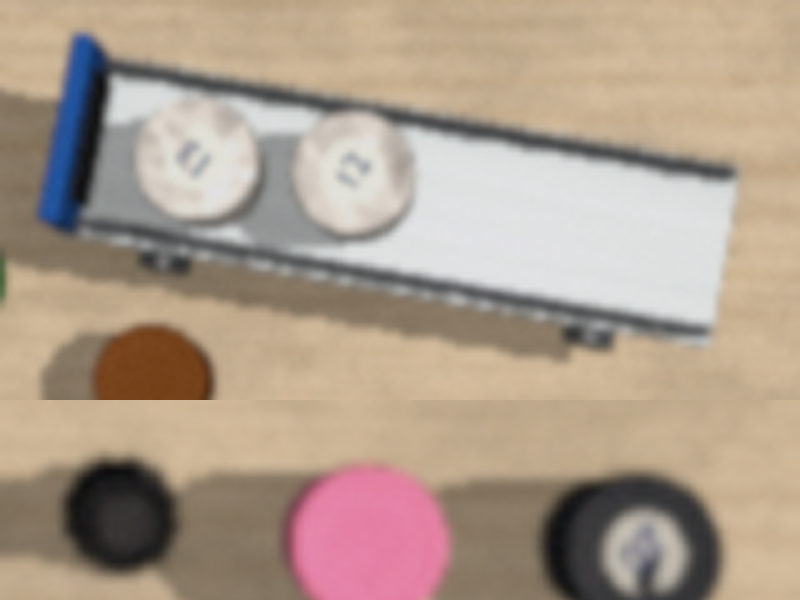

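The crop shows the lane's strips ending near the crop edge at (735,173) and (710,332), the pale tins at (198,160) and (353,174), and the dark lid's label centred at (645,550).

```bash
cat >> h.py <<'E'
def lane():
    p=lambda u,v:(170+u/5-.4,130+v/5-.4)
    A,B=ray("top",[p(110,67),p(735,173)],.104); C,D=ray("top",[p(80,233),p(710,332)],.104)
    y=(A-B+C-D)[:2]; y/=np.linalg.norm(y); x=np.array([y[1],-y[0]])
    e=((B+D)/2)[:2]; O=x*(x@e)+y*(y@e+.19); return O,x,y,(A,B,C,D)
def tow(l):
    O,x,y,_=lane(); l=np.atleast_2d(l); return O+l[:,:1]*x+l[:,1:2]*y
def tol(w):
    O,x,y,_=lane(); d=np.atleast_2d(w)[:,:2]-O; return np.c_[d@x,d@y]
E
python3 - <<'E'
from h import *
O,x,y,P=lane(); print(O,x,y,"ang lane x deg",np.degrees(np.arctan2(x[1],x[0])))
print("strips in lane mm",(tol(np.array(P))*1000).round(1).tolist())
p=lambda u,v:(170+u/5-.4,130+v/5-.4)
T=ray("top",[p(198,160),p(353,174)],.142);print("pale",T.round(4),(tol(T)*1000).round(1))
print("dark top",ray("top",(346.4,237.2),.068).round(4)); print("stop centre",(tol(ray("top",(183.8,156.6),.14))*1000).round(1))
s=cv2.imread("pics/scene0.png"); hsv=cv2.cvtColor(s,cv2.COLOR_BGR2HSV)
m=np.zeros(s.shape[:2],bool); m[140:180,300:335]=(hsv[...,2]<70)[140:180,300:335]
for b in blobs(m): print(b)
m=np.zeros(s.shape[:2],bool); m[145:163,305:330]=((hsv[...,2]>110))[145:163,305:330]
for b in blobs(m,5): print("label",b,ray("scene",b[0],.068).round(4))
print("entry",tow([0,-.12]))
E
```

```text
[0.60238953 0.05136678] [ 0.9906531  -0.13640537] [0.13640537 0.9906531 ] ang lane x deg -7.839893622503539
strips in lane mm [[45.1, 146.6], [42.6, -190.0], [-45.1, 146.5], [-42.6, -190.0]]
pale [[0.6123 0.1359 0.142 ]
 [0.6071 0.0566 0.142 ]] [[-1.7 85.1]
 [ 4.   5.8]]
dark top [[ 0.4282 -0.2312  0.068 ]]
stop centre [[  0.7 152. ]]
(array([315. , 162.3]), [305, 148, 21, 27, 353])
label (array([318.8, 150.2]), [305, 145, 25, 18, 176]) [[ 0.4304 -0.2532  0.068 ]]
label (array([316.1, 154. ]), [312, 151, 10, 8, 53]) [[ 0.4302 -0.2331  0.068 ]]
entry [[ 0.58602089 -0.06751159]]
```

>>> move_arm([
  {"slide": [0.86,-0.51,0],"delta_rot": [0,0,-0.73],"fingers": 1},
  {"slide": [0.86,-0.51,0],"delta_rot": [0,0,-0.73],"fingers": 1},
  {"slide": [0.86,-0.51,0],"delta_rot": [0,0,-0.73],"fingers": 1},
  {"slide": [0.86,-0.51,0],"delta_rot": [0,0,-0.73],"fingers": 1},
  {"slide": [0.86,-0.51,0],"delta_rot": [0,0,-0.73],"fingers": 1},
], squeeze=15)

```text
time_s: 0.72
ee_pos: [0.2926, -0.3802, 0.2053]
tcp_rot: [0.0, 0.908, 0.418, -0.0]
contact_force: [0.2, -0.5, -0.1]
finger_gap: 1.0
grasp_force: 0.0
```

```bash
cat >> h.py <<'E'
from scipy.spatial.transform import Rotation as Ro
def go(x,y,z,yd=None):
    s=sensors.get_state(); w=s["tcp_rot"]; R=Ro.from_quat([*w[1:],w[0]]); p=s["ee_pos"]
    O,lx,ly,_=lane()
    T=Ro.from_matrix(np.c_[[-ly[0],-ly[1],0],[lx[0],lx[1],0],[0,0,-1]].astype(float)) 
    M=T.as_matrix()
    if np.linalg.det(M)<0: M[:,0]*=-1; T=Ro.from_matrix(M)
    print("t",s["time_s"],"p",p.round(4),"lane mm",(tol(p)*1000).round(1),"F",s["contact_force"].round(1),"gap",round(s["finger_gap"],3),round(s["grasp_force"],1))
    print("slide",(R.inv().apply(np.array([x,y,z])-p)/.2).round(3),"rot",((R.inv()*T).as_rotvec(degrees=True)/45).round(3))
E
python3 -c "
from h import *
go(.429,-.232,.2)"
```

```text
Traceback (most recent call last):
  File "h.py", line 23, in go
    T=Ro.from_matrix(np.c_[[-ly[0],-ly[1],0],[lx[0],lx[1],0],[0,0,-1]].astype(float))
  File "scipy/spatial/transform/_rotation.pyx", line 1143, in scipy.spatial.transform._rotation.Rotation.from_matrix
ValueError: Non-positive determinant (left-handed or null coordinate frame) in rotation matrix 0: [[-0.13640537  0.9906531   0.        ]
 [-0.9906531  -0.13640537  0.        ]
 [ 0.          0.         -1.        ]].
```

Tool x is lane +y, tool y is lane +x, and z is down.

```bash
sed -i 's/\[-ly\[0\],-ly\[1\],0\]/[ly[0],ly[1],0]/; /det(M)/d; /M=T.as/d' h.py
python3 -c "
from h import *
go(.429,-.232,.2)"
```

```text
t 0.725 p [ 0.2926 -0.3802  0.2053] lane mm [[-248.  -469.8]] F [ 0.2 -0.5 -0.1] gap 1.0 0.0
slide [1.006 0.036 0.026] rot [-0.001  0.001 -0.727]
```

>>> move_arm([
  {"slide": [1,0.036,0.03],"delta_rot": [0,0,-0.727],"fingers": 1},
  {"slide": [1,0.036,0.03],"delta_rot": [0,0,-0.727],"fingers": 1},
  {"slide": [1,0.036,0.03],"delta_rot": [0,0,-0.727],"fingers": 1},
  {"slide": [1,0.036,0.03],"delta_rot": [0,0,-0.727],"fingers": 1},
  {"slide": [1,0.036,0.03],"delta_rot": [0,0,-0.727],"fingers": 1},
  {"slide": [1,0.036,0.03],"delta_rot": [0,0,-0.727],"fingers": 1},
])

```text
time_s: 1.48
ee_pos: [0.4271, -0.2351, 0.1994]
tcp_rot: [0.0, 0.755, 0.655, -0.001]
contact_force: [0.3, -0.2, 0.5]
finger_gap: 0.999
grasp_force: 0.0
```

Run:
```python
from h import *
go(.429,-.232,.024)
im=cams.camera("scene"); cv2.imwrite("pics/s2.png",cv2.resize(im[80:270,230:430,::-1],None,fx=3,fy=3,interpolation=cv2.INTER_CUBIC))
```

```text
t 1.475 p [ 0.4271 -0.2351  0.1994] lane mm [[-134.6 -307.7]] F [ 0.3 -0.2  0.5] gap 0.999 0.0
slide [0.017 0.008 0.877] rot [-0.001  0.001 -0.006]
```

View pics/s2.png

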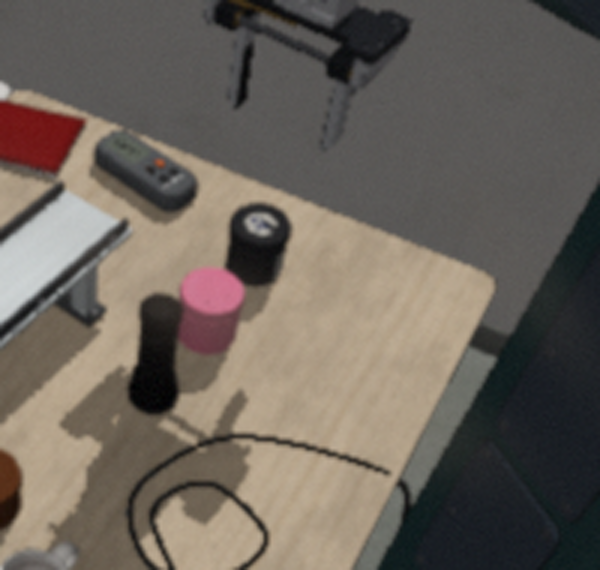

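The scene crop shows both fingers above the dark tin, with tips at about (240,105) and (330,145) and the tin at (258,245). The way down is clear.

>>> move_arm([
  {"slide": [0.017,0.008,0.2],"delta_rot": [0,0,0],"fingers": 1},
  {"slide": [0.017,0.008,0.4],"delta_rot": [0,0,0],"fingers": 1},
  {"slide": [0.017,0.008,0.6],"delta_rot": [0,0,0],"fingers": 1},
  {"slide": [0.017,0.008,0.75],"delta_rot": [0,0,0],"fingers": 1},
  {"slide": [0.017,0.008,0.87],"delta_rot": [0,0,0],"fingers": 1},
  {"slide": [0.017,0.008,0.87],"delta_rot": [0,0,0],"fingers": 1},
])

```text
time_s: 2.28
ee_pos: [0.4278, -0.2303, 0.0235]
tcp_rot: [-0.002, 0.755, 0.656, -0.001]
contact_force: [-0.2, 0.2, 0.4]
finger_gap: 0.999
grasp_force: 0.0
```

>>> move_arm([
  {"slide": [0,0,0],"delta_rot": [0,0,0],"fingers": 0.75},
  {"slide": [0,0,0],"delta_rot": [0,0,0],"fingers": 0.7},
  {"slide": [0,0,0],"delta_rot": [0,0,0],"fingers": 0.6},
  {"slide": [0,0,0],"delta_rot": [0,0,0],"fingers": 0.5},
  {"slide": [0,0,0],"delta_rot": [0,0,0],"fingers": 0.5},
  {"slide": [0,0,0],"delta_rot": [0,0,0],"fingers": 0.5},
], squeeze=15)

```text
time_s: 3.02
ee_pos: [0.4304, -0.2305, 0.0264]
tcp_rot: [0.001, 0.754, 0.657, -0.0]
contact_force: [-2.4, 0.7, 4.9]
finger_gap: 0.681
grasp_force: 15.0
```

```bash
python3 -c "
from h import *
go(.429,-.232,.2)"
```

```text
t 3.025 p [ 0.4304 -0.2305  0.0264] lane mm [[-131.9 -302.7]] F [-2.4  0.7  4.9] gap 0.681 15.0
slide [-0.009 -0.005 -0.868] rot [ 0.001  0.001 -0.001]
```

>>> move_arm([
  {"slide": [0,0,-0.1],"delta_rot": [0,0,0],"fingers": 0.5},
  {"slide": [0,0,-0.3],"delta_rot": [0,0,0],"fingers": 0.5},
  {"slide": [0,0,-0.5],"delta_rot": [0,0,0],"fingers": 0.5},
  {"slide": [0,0,-0.7],"delta_rot": [0,0,0],"fingers": 0.5},
  {"slide": [0,0,-0.86],"delta_rot": [0,0,0],"fingers": 0.5},
  {"slide": [0,0,-0.86],"delta_rot": [0,0,0],"fingers": 0.5},
], squeeze=20)

```text
time_s: 3.78
ee_pos: [0.4315, -0.2309, 0.1998]
tcp_rot: [0.003, 0.754, 0.657, 0.001]
contact_force: [0.2, 1.3, -1.8]
finger_gap: 0.681
grasp_force: 20.0
```

```bash
python3 -c "
from h import *
go(.586,-.0675,.2)"
```

```text
t 3.775 p [ 0.4315 -0.2309  0.1998] lane mm [[-130.8 -302.9]] F [ 0.2  1.3 -1.8] gap 0.681 20.0
slide [0.915 0.653 0.   ] rot [ 0.007  0.003 -0.001]
```

>>> move_arm([
  {"slide": [0.12,0.08,0],"delta_rot": [0,0,0],"fingers": 0.5},
  {"slide": [0.3,0.22,0],"delta_rot": [0,0,0],"fingers": 0.5},
  {"slide": [0.5,0.36,0],"delta_rot": [0,0,0],"fingers": 0.5},
  {"slide": [0.7,0.5,0],"delta_rot": [0,0,0],"fingers": 0.5},
  {"slide": [0.84,0.6,0],"delta_rot": [0,0,0],"fingers": 0.5},
  {"slide": [0.915,0.65,0],"delta_rot": [0,0,0],"fingers": 0.5},
  {"slide": [0.915,0.65,0],"delta_rot": [0,0,0],"fingers": 0.5},
  {"slide": [0.915,0.65,0],"delta_rot": [0,0,0],"fingers": 0.5},
])

```text
time_s: 4.78
ee_pos: [0.5832, -0.0677, 0.1969]
tcp_rot: [-0.0, 0.754, 0.656, -0.001]
contact_force: [-0.2, -0.2, -1.3]
finger_gap: 0.679
grasp_force: 20.0
```

Run:
```python
from h import *
go(.586,-.0675,.12)
im=cams.camera("scene"); cv2.imwrite("pics/s3.png",cv2.resize(im[90:290,150:350,::-1],None,fx=3,fy=3,interpolation=cv2.INTER_CUBIC))
```

```text
t 4.775 p [ 0.5832 -0.0677  0.1969] lane mm [[  -2.7 -120.5]] F [-0.2 -0.2 -1.3] gap 0.679 20.0
slide [0.003 0.014 0.385] rot [-0.002  0.001 -0.002]
```

View pics/s3.png

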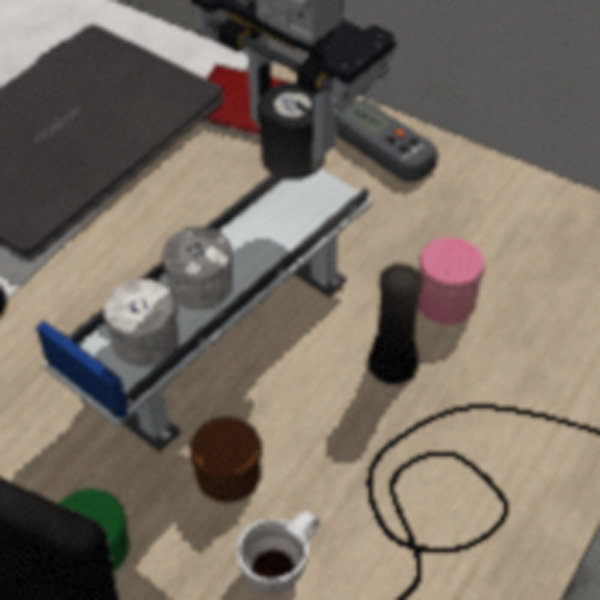

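The dark tin hangs upright in the grip above the lane's open end, at crop (290,130), and the pale tins stand undisturbed. I'm lowering it now.

>>> move_arm([
  {"slide": [0.002,0.012,0.08],"delta_rot": [0,0,0],"fingers": 0.5},
  {"slide": [0.002,0.012,0.18],"delta_rot": [0,0,0],"fingers": 0.5},
  {"slide": [0.002,0.012,0.28],"delta_rot": [0,0,0],"fingers": 0.5},
  {"slide": [0.002,0.012,0.35],"delta_rot": [0,0,0],"fingers": 0.5},
  {"slide": [0.002,0.012,0.37],"delta_rot": [0,0,0],"fingers": 0.5},
  {"slide": [0.002,0.012,0.37],"delta_rot": [0,0,0],"fingers": 0.5},
  {"slide": [0.002,0.012,0.37],"delta_rot": [0,0,0],"fingers": 0.5},
])

```text
time_s: 5.7
ee_pos: [0.5871, -0.0669, 0.1245]
tcp_rot: [0.001, 0.754, 0.657, 0.001]
contact_force: [-0.8, -0.4, -0.5]
finger_gap: 0.681
grasp_force: 20.0
```

>>> move_arm([
  {"slide": [0,0,0.01],"delta_rot": [0,0,0],"fingers": 0.5},
  {"slide": [0,0,0.02],"delta_rot": [0,0,0],"fingers": 0.5},
  {"slide": [0,0,0.03],"delta_rot": [0,0,0],"fingers": 0.5},
  {"slide": [0,0,0.03],"delta_rot": [0,0,0],"fingers": 0.5},
])

```text
time_s: 6.2
ee_pos: [0.5863, -0.0666, 0.1171]
tcp_rot: [-0.0, 0.754, 0.657, -0.0]
contact_force: [-0.1, 0.0, -1.3]
finger_gap: 0.678
grasp_force: 20.0
```

>>> move_arm([
  {"slide": [0,0,0.005],"delta_rot": [0,0,0],"fingers": 0.5},
  {"slide": [0,0,0.008],"delta_rot": [0,0,0],"fingers": 0.5},
  {"slide": [0,0,0.008],"delta_rot": [0,0,0],"fingers": 0.5},
])

```text
time_s: 6.58
ee_pos: [0.5866, -0.0667, 0.1165]
tcp_rot: [0.0, 0.754, 0.657, 0.0]
contact_force: [-1.8, 0.4, 1.8]
finger_gap: 0.678
grasp_force: 20.0
```

>>> move_arm([
  {"slide": [0,0,0.003],"delta_rot": [0,0,0],"fingers": 0.5},
  {"slide": [0,0,0.003],"delta_rot": [0,0,0],"fingers": 0.7},
  {"slide": [0,0,0.003],"delta_rot": [0,0,0],"fingers": 0.75},
  {"slide": [0,0,0.003],"delta_rot": [0,0,0],"fingers": 0.85},
  {"slide": [0,0,0.003],"delta_rot": [0,0,0],"fingers": 1},
  {"slide": [0,0,0.003],"delta_rot": [0,0,0],"fingers": 1},
  {"slide": [0,0,0.003],"delta_rot": [0,0,0],"fingers": 1},
])

```text
time_s: 7.45
ee_pos: [0.5865, -0.0667, 0.1152]
tcp_rot: [0.0, 0.754, 0.657, -0.0]
contact_force: [0.7, 0.4, -0.2]
finger_gap: 1.001
grasp_force: 0.0
```

>>> move_arm([
  {"slide": [0,0,-0.1],"delta_rot": [0,0,0],"fingers": 1},
  {"slide": [0,0,-0.3],"delta_rot": [0,0,0],"fingers": 1},
  {"slide": [0,0,-0.48],"delta_rot": [0,0,0],"fingers": 1},
  {"slide": [-0.2,0,-0.48],"delta_rot": [0,0,0],"fingers": 0.6},
  {"slide": [-0.4,0,-0.48],"delta_rot": [0,0,0],"fingers": 0},
  {"slide": [-0.45,0,-0.48],"delta_rot": [0,0,0],"fingers": 0},
  {"slide": [-0.45,0,-0.48],"delta_rot": [0,0,0],"fingers": 0},
  {"slide": [-0.45,0,-0.48],"delta_rot": [0,0,0],"fingers": 0},
])

```text
time_s: 8.45
ee_pos: [0.5743, -0.1547, 0.2112]
tcp_rot: [-0.0, 0.754, 0.657, 0.0]
contact_force: [0.1, 0.2, -0.3]
finger_gap: 0.506
grasp_force: 0.0
```

Run:
```python
from h import *
t=tow([0,-.21])[0]; go(t[0],t[1],.115)
im=cams.camera("scene"); cv2.imwrite("pics/s4.png",cv2.resize(im[90:290,150:350,::-1],None,fx=3,fy=3,interpolation=cv2.INTER_CUBIC))
```

```text
t 8.45 p [ 0.5743 -0.1547  0.2112] lane mm [[   0.3 -208. ]] F [ 0.1  0.2 -0.3] gap 0.506 0.0
slide [-0.01  -0.001  0.481] rot [-0.    -0.001  0.   ]
```

View pics/s4.png

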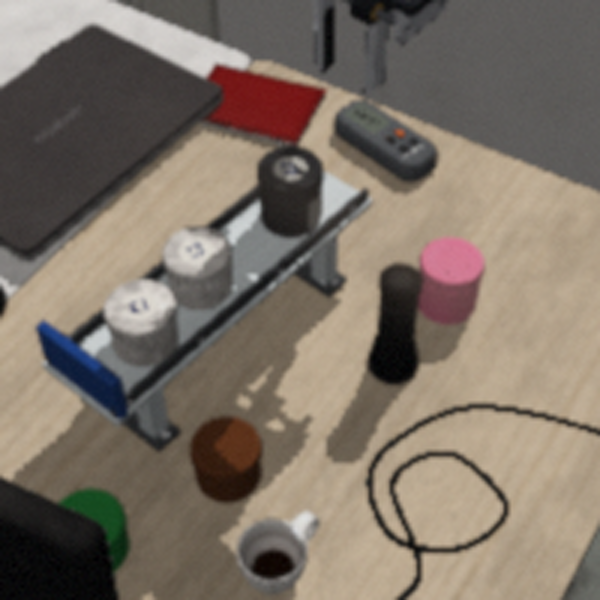

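The dark tin stands upright at the open end, at crop (290,190), between the strips and with nothing else disturbed. I'll descend behind it with the fingers part-open, so the two contacts centre the tin during the push.

>>> move_arm([
  {"slide": [-0.01,0,0.1],"delta_rot": [0,0,0],"fingers": 0.3},
  {"slide": [-0.01,0,0.25],"delta_rot": [0,0,0],"fingers": 0.3},
  {"slide": [-0.01,0,0.4],"delta_rot": [0,0,0],"fingers": 0.3},
  {"slide": [-0.01,0,0.5],"delta_rot": [0,0,0],"fingers": 0.3},
  {"slide": [-0.01,0,0.51],"delta_rot": [0,0,0],"fingers": 0.3},
  {"slide": [-0.01,0,0.51],"delta_rot": [0,0,0],"fingers": 0.3},
  {"slide": [-0.01,0,0.51],"delta_rot": [0,0,0],"fingers": 0.3},
])

```text
time_s: 9.38
ee_pos: [0.5748, -0.1579, 0.1109]
tcp_rot: [0.001, 0.754, 0.657, 0.001]
contact_force: [-0.2, 0.1, 0.8]
finger_gap: 0.301
grasp_force: 0.0
```

Run:
```python
from h import *
t=tow([0,-.10])[0]; go(t[0],t[1],.108)
```

```text
t 9.375 p [ 0.5748 -0.1579  0.1109] lane mm [[   1.2 -211. ]] F [-0.2  0.1  0.8] gap 0.301 0.0
slide [ 0.555 -0.006  0.014] rot [ 0.004  0.001 -0.001]
```

>>> move_arm([
  {"slide": [0.08,-0.006,0.01],"delta_rot": [0,0,0],"fingers": 0.3},
  {"slide": [0.16,-0.006,0.01],"delta_rot": [0,0,0],"fingers": 0.3},
  {"slide": [0.2,-0.006,0.01],"delta_rot": [0,0,0],"fingers": 0.3},
  {"slide": [0.22,-0.006,0.01],"delta_rot": [0,0,0],"fingers": 0.3},
  {"slide": [0.24,-0.006,0.01],"delta_rot": [0,0,0],"fingers": 0.3},
  {"slide": [0.26,-0.006,0.01],"delta_rot": [0,0,0],"fingers": 0.3},
  {"slide": [0.285,-0.006,0.01],"delta_rot": [0,0,0],"fingers": 0.3},
  {"slide": [0.31,-0.006,0.01],"delta_rot": [0,0,0],"fingers": 0.3},
  {"slide": [0.335,-0.006,0.01],"delta_rot": [0,0,0],"fingers": 0.3},
  {"slide": [0.36,-0.006,0.01],"delta_rot": [0,0,0],"fingers": 0.3},
])

```text
time_s: 10.62
ee_pos: [0.5825, -0.0861, 0.1073]
tcp_rot: [0.0, 0.754, 0.657, -0.0]
contact_force: [-0.4, -1.3, 0.6]
finger_gap: 0.3
grasp_force: 0.3
```

>>> move_arm([
  {"slide": [0.025,0,0],"delta_rot": [0,0,0],"fingers": 0.3},
  {"slide": [0.05,0,0],"delta_rot": [0,0,0],"fingers": 0.3},
  {"slide": [0.075,0,0],"delta_rot": [0,0,0],"fingers": 0.3},
  {"slide": [0.1,0,0],"delta_rot": [0,0,0],"fingers": 0.3},
  {"slide": [0.125,0,0],"delta_rot": [0,0,0],"fingers": 0.3},
  {"slide": [0.15,0,0],"delta_rot": [0,0,0],"fingers": 0.3},
  {"slide": [0.175,0,0],"delta_rot": [0,0,0],"fingers": 0.3},
  {"slide": [0.2,0,0],"delta_rot": [0,0,0],"fingers": 0.3},
  {"slide": [0.225,0,0],"delta_rot": [0,0,0],"fingers": 0.3},
  {"slide": [0.25,0,0],"delta_rot": [0,0,0],"fingers": 0.3},
])

```text
time_s: 11.88
ee_pos: [0.5894, -0.0366, 0.1073]
tcp_rot: [0.0, 0.754, 0.657, -0.0]
contact_force: [-0.6, -0.9, -0.7]
finger_gap: 0.298
grasp_force: 0.5
```

Run:
```python
from h import *
t=tow([0,-.06])[0]; go(t[0],t[1],.109)
im=cams.camera("scene"); cv2.imwrite("pics/s5.png",cv2.resize(im[90:290,150:350,::-1],None,fx=3,fy=3,interpolation=cv2.INTER_CUBIC))
```

```text
t 11.875 p [ 0.5894 -0.0366  0.1073] lane mm [[ -0.9 -89. ]] F [-0.6 -0.9 -0.7] gap 0.298 0.5
slide [ 0.145  0.004 -0.009] rot [-0.     0.001 -0.001]
```

View pics/s5.png

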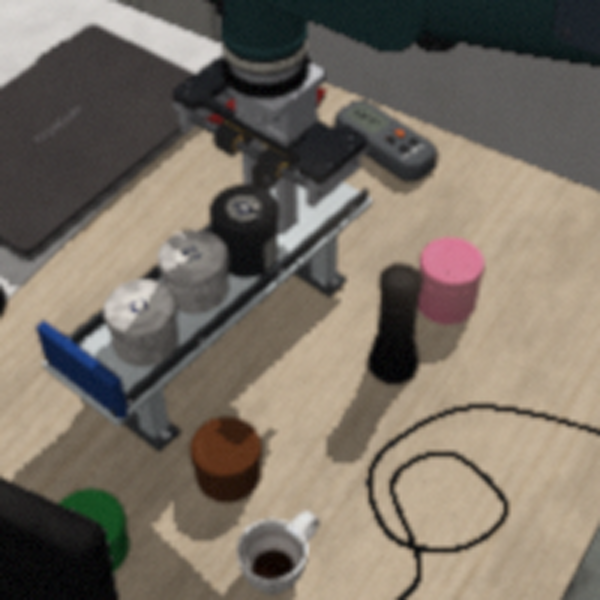

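All three tins are upright: the dark tin at crop (245,225) has just reached the second pale tin at (193,265), and the gap to the stop is still to close. I'm continuing the push.

>>> move_arm([
  {"slide": [0.02,0.004,0],"delta_rot": [0,0,0],"fingers": 0.3},
  {"slide": [0.04,0.004,0],"delta_rot": [0,0,0],"fingers": 0.3},
  {"slide": [0.06,0.004,0],"delta_rot": [0,0,0],"fingers": 0.3},
  {"slide": [0.08,0.004,0],"delta_rot": [0,0,0],"fingers": 0.3},
  {"slide": [0.1,0.004,0],"delta_rot": [0,0,0],"fingers": 0.3},
  {"slide": [0.12,0.004,0],"delta_rot": [0,0,0],"fingers": 0.3},
  {"slide": [0.135,0.004,0],"delta_rot": [0,0,0],"fingers": 0.3},
  {"slide": [0.15,0.004,0],"delta_rot": [0,0,0],"fingers": 0.3},
])

```text
time_s: 12.92
ee_pos: [0.5943, -0.007, 0.1073]
tcp_rot: [0.0, 0.754, 0.657, -0.0]
contact_force: [-1.0, -2.8, -0.2]
finger_gap: 0.3
grasp_force: 0.9
```

>>> move_arm([
  {"slide": [0.01,0,0],"delta_rot": [0,0,0],"fingers": 0.3},
  {"slide": [0.02,0,0],"delta_rot": [0,0,0],"fingers": 0.3},
  {"slide": [0.02,0,0],"delta_rot": [0,0,0],"fingers": 0.3},
])

```text
time_s: 13.3
ee_pos: [0.5949, -0.0029, 0.1072]
tcp_rot: [-0.0, 0.754, 0.657, 0.0]
contact_force: [0.0, -0.6, 0.6]
finger_gap: 0.299
grasp_force: 0.5
```

>>> move_arm([
  {"slide": [0.01,0,0],"delta_rot": [0,0,0],"fingers": 0.3},
  {"slide": [0.02,0,0],"delta_rot": [0,0,0],"fingers": 0.3},
  {"slide": [0.02,0,0],"delta_rot": [0,0,0],"fingers": 0.3},
])

```text
time_s: 13.68
ee_pos: [0.5954, 0.001, 0.1073]
tcp_rot: [-0.0, 0.754, 0.657, 0.0]
contact_force: [0.7, -0.2, -0.2]
finger_gap: 0.301
grasp_force: 0.6
```

>>> move_arm([
  {"slide": [0.008,0,0],"delta_rot": [0,0,0],"fingers": 0.3},
  {"slide": [0.015,0,0],"delta_rot": [0,0,0],"fingers": 0.3},
  {"slide": [0.015,0,0],"delta_rot": [0,0,0],"fingers": 0.3},
])

```text
time_s: 14.05
ee_pos: [0.5956, 0.0023, 0.1073]
tcp_rot: [0.001, 0.754, 0.657, -0.001]
contact_force: [-1.2, -5.9, 0.4]
finger_gap: 0.301
grasp_force: 2.3
```

>>> move_arm([
  {"slide": [0.005,0,0],"delta_rot": [0,0,0],"fingers": 0.3},
  {"slide": [0.005,0,0],"delta_rot": [0,0,0],"fingers": 0.3},
  {"slide": [0.005,0,0],"delta_rot": [0,0,0],"fingers": 0.3},
])

```text
time_s: 14.42
ee_pos: [0.5956, 0.0024, 0.1074]
tcp_rot: [0.001, 0.754, 0.656, -0.002]
contact_force: [-1.9, -7.3, 1.1]
finger_gap: 0.298
grasp_force: 3.1
```

Run:
```python
from h import *
go(.58,-.1,.109)
s=cams.camera("scene")[90:290,150:350,::-1]; t=cams.camera("top")[130:210,170:330,::-1]
r=lambda a,f:cv2.resize(a,None,fx=f,fy=f,interpolation=cv2.INTER_CUBIC)
a=r(s[60:180,0:160],5); cv2.imwrite("pics/s6.png",a)
```

```text
t 14.425 p [0.5956 0.0024 0.1074] lane mm [[ -0.  -49.5]] F [-1.9 -7.3  1.1] gap 0.298 3.1
slide [-0.518 -0.006 -0.006] rot [-0.     0.006 -0.003]
```

View pics/s6.png

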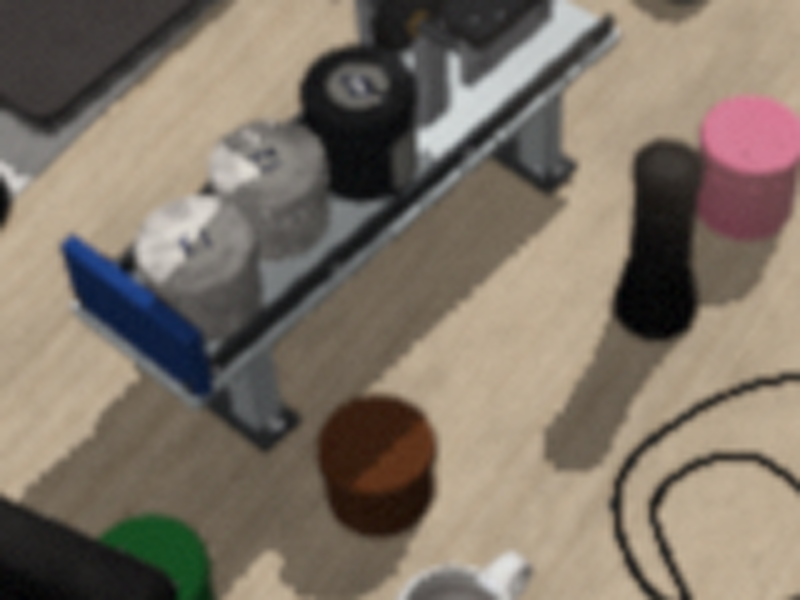

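The three tins stand upright in single file against the stop. The force rose from about 1 to 7 N with no further travel, which confirms contact. I'm backing off slowly, then clear.

>>> move_arm([
  {"slide": [-0.01,0,0],"delta_rot": [0,0,0],"fingers": 0.3},
  {"slide": [-0.03,0,0],"delta_rot": [0,0,0],"fingers": 0.3},
  {"slide": [-0.07,0,0],"delta_rot": [0,0,0],"fingers": 0.3},
  {"slide": [-0.2,0,0],"delta_rot": [0,0,0],"fingers": 0.3},
  {"slide": [-0.4,0,-0.1],"delta_rot": [0,0,0],"fingers": 0.3},
  {"slide": [-0.65,0,-0.3],"delta_rot": [0,0,0],"fingers": 0.3},
  {"slide": [-0.9,-0.1,-0.6],"delta_rot": [0,0,0],"fingers": 0.3},
  {"slide": [-1,-0.3,-0.7],"delta_rot": [0,0,0],"fingers": 0.3},
  {"slide": [-1,-0.5,-0.7],"delta_rot": [0,0,0],"fingers": 0.3},
  {"slide": [-1,-0.5,-0.7],"delta_rot": [0,0,0],"fingers": 0.3},
])

```text
time_s: 15.78
ee_pos: [0.4679, -0.1798, 0.2486]
tcp_rot: [0.001, 0.755, 0.656, 0.001]
contact_force: [-0.3, 0.2, 0.8]
finger_gap: 0.301
grasp_force: 0.0
```

Run:
```python
from h import *
r=lambda a,f:cv2.resize(a,None,fx=f,fy=f,interpolation=cv2.INTER_CUBIC)
t=cams.camera("top")[130:250,170:330,::-1]; cv2.imwrite("pics/s7.png",r(t,5))
```

```text
(no output)
```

View pics/s7.png

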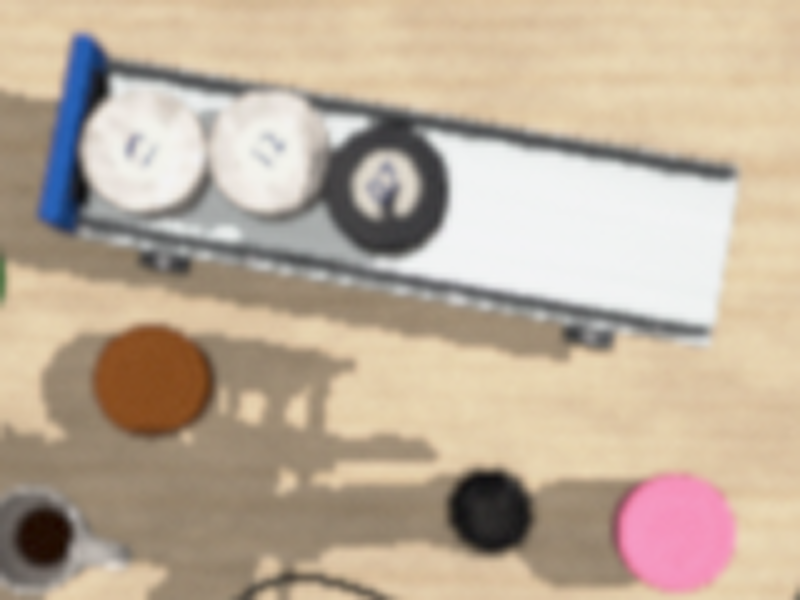

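The top view shows all three upright in the lane, at crop (143,152), (270,152) and (388,188), with the torch, cup and decoys where they were. I'll check the spacing numerically.

Run:
```python
from h import *
p=lambda u,v:(170+u/5-.4,130+v/5-.4)
T=np.vstack([ray("top",[p(143,152),p(270,152)],.142),ray("top",[p(388,188)],.158)]);L=tol(T)*1000
print(L.round(1),np.linalg.norm(np.diff(L,axis=0),axis=1))
```

```text
[[ -2.2 113.6]
 [  8.3  49.5]
 [ -2.4 -13.9]] [64.91222859 64.33208025]
```

The tin spacings come out at 64–65 mm against a diameter of 64. The front tin's lid meets the top edge of the stop's face.

```bash
python3 -c "
from plant import finish_job
print(finish_job())"
```

```text
the job is handed in; nothing more can be done
None
```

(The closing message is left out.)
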